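# Set the worn screw stop and seat the new table foot

### The arm

A 6-joint arm with a two-finger parallel gripper is mounted at the origin on the work surface. World frame = base frame: x ahead of the robot, y to its left, z up, the work surface at z = 0. Lengths are in m, angles in rad, forces in N, time in s.
With the tool pointing down it reaches from about 0.2 to 0.875 m from the base axis. Payload 3.4 kg.
Tool frame: the origin (TCP) lies on the centre line of the jaws, within the pads' length; the fingertips stand 14 mm ahead of it and the grasp point (between the pads) lies 5 mm behind it; z points along the fingers, y is the line along which they close (so a half turn about z gives the same grasp; the last joint's range is limited). The gripper opens to 94 mm and grips with 3 to 60 N. Pads are 16 mm wide; open, the fingers measure 119 mm over their backs; the gripper's body (75 mm by 177 mm) begins 78 mm behind the grasp point.
Start: joints at [1.176, 0.276, 1.505, -0, 1.361, -0.121], TCP at [0.155, 0.554, 0.219] pointing down, gripper open.
Joint ranges: [-2.89, 2.89], [-0.75, 2.08], [0.22, 2.7], [-1.18, 4.32], [0.11, 2.71], [-2.7, 2.7]. Speed limits (rad/s): [2.57, 2.57, 3.14, 3.14, 3.14, 3.14].

### API

Orientations are given as a rotation vector (axis times angle).
In Python, from cell import sensors, viewer, order gives the robot as it stands.
- The arm moves only by the tool move_arm, never from a script. Its argument "increments" is one flat list of numbers, 4 for each row, row after row: the shift along the tool's x, y, z in mm, then the turn about the tool's z in units of 8 degrees (1.0 is 8 degrees). In form: [dx, dy, dz, turn, dx, dy, dz, turn, ...]. A call has 1 to 5 rows; each row shifts and turns the commanded pose from where the row before left it, along the tool's axes as they then stand; what a row does not reach is not made up. A row lasts 1/10 s, in which the tool goes at most 50 mm and 8.59 degrees, less where a joint would pass 70% of its speed; a pose out of reach is approached as far as the arm can. A call is refused whole if a number of a shift passes 50 or a number of a turn 1, either way. A call with a gripper value outside its range is refused whole. "gripper" is the finger opening in mm, from 0 to 94, set as the call begins (left out, the last holds). The fingers move at their own pace and stop on an object; "grip_force" is the grip in N (left out, the last holds). Time passes only in rows, so rows that do not move let the fingers close. It gives the time, the measured TCP pose, the force, the opening and the grip force at its end, in the units of the state.
- sensors.read_state(): the state, without advancing time (a new reading comes with each control period).
- viewer.snapshot(name): name is "scene" or "top" or "wrist"; returns (picture, depth): 480x640x3 uint8, red, green, blue; 480x640 float32, m along the optical axis (not along the pixel's ray), 0 where there is no reading.
- viewer.camera_info(name): a dict with "fx", "fy", "cx", "cy" (pixels), "origin" and "orientation" of the camera in the world. Camera axes: x right, y up, looking along -z (the intrinsics and any distortion apply to the point x, -y, -z); pixel columns grow to the right and rows downward; lengths in m; the calibration is good to about 2 mm. A picture is of the moment at which its call begins: read the wrist's pose just before it. camera_info takes no time and is no camera call; for the wrist camera it gives the pose at the moment of the call.
- order.close_job(): hands the job in; it is judged then, once.
The state is a dict: "time": time; "q": joint angles; "qd": joint speeds; "joint_efforts": joint torques, N m; "tcp_pos": TCP position; "eef_rot": TCP orientation; "ft_force": force on the tool from outside, world axes, zero at the start; "ft_torque": the same for the moment, N m; "gripper_width": finger opening in m; "grip_force": force on a finger pad.
Only numpy, scipy, OpenCV 4.12 (cv2) and the standard library are available. Lean on these libraries where they do the work, as an engineer would, in place of code of your own. Each camera call takes 0.05 s, during which the arm holds its last target. There are 200 camera calls.

### The job

The night table needs a dowel hole in its new pale oak foot, so set the drilling jig's blue stop with the red crank handle only: its nut is worn, so wind the stop at least 5 mm past the orange marker, away from the foot, then wind it back until its front face is in line with the marker, so that the slack cannot give when it is loaded. Leave the crank, then push the foot along its channel against the stop and press it home steadily with about 12 N (at least 8, never as much as 22), so that both stay put with the stop still at the marker. Then let go; disturb nothing else.

Things in the scene. Friction and masses are not known exactly. Their poses are not given: they have to be found in the camera images.
- jig: Drilling jig fixed to the table: aluminium bed 360 x 100 x 30 mm (x -170 to 190 mm), origin on the table. Its x axis is the sliding direction, from the open end (foot) to the green gearbox (x 105 to 185, top z 66 mm). Dark guide rails, inner sides at y = -32 and 32 mm, 10 mm wide, top z 42 mm, x -160 to 95 mm, make a channel. The crank's vertical axis is at x 145, y 0 mm.
- crank (a joint): Crank disc on the gearbox, 84 mm across, top z 76 mm. 0 at the start, range -3 to 14 rad, positive anticlockwise from above. Anticlockwise moves the nut along the jig's +x (away from the foot), 24 mm a turn; clockwise moves it back. It drags with about 0.11 N m, stays where left, and pressing on the stop does not turn it.
- crank_pin (a point): Middle of the upright red crank handle, a freely spinning cylinder 12 mm across, 38 mm tall (z 77 to 115 mm, this point at 96 mm), 32 mm from the crank axis; at crank angle 0 on its jig -x side (jig x 113 mm). Can be gripped from above (about 25 N; at 10 N it slips out) and led round in circles without turning the gripper.
- stop: The blue stop, sliding along the jig's x on the bed: 44 mm long, 58 mm wide, top z 67 mm, white line along its front top edge. Origin on the bed under the middle of its front face, axes as the jig's. It drags with about 5 N and stays where it is left; it must be moved by the crank only, never by hand.
- stop_face (a point): Centre of the stop's front face (towards the foot, jig -x), 50 mm above the table. It can travel from jig x -30 to 56 mm; at the start it is within 3 mm of jig x 0.
- nut_center (a point): Centre of the brass nut, 16 mm long, in the stop's open yoke, where it has 6 mm of slack: on reversing it travels 6 mm before the stop follows. Bearing on the face plate (it last drove the stop towards the foot) it is 22 mm behind stop_face in jig x; on the rear bar (it last drove it away) 28 mm. At the start anywhere between.
- marker: Orange marker fixed outside a guide rail (at jig y -44 mm), 14 mm long, with a 3 mm wide pointer over the rail. Its origin is at the pointer's middle in jig x, at z 30 mm; top z 50 mm. Axes as the jig's. At the start the stop face is 9 to 31 mm on its -x (foot) side.
- foot: The new pale oak foot, a loose block 80 (jig x) x 60 x 40 mm high, 0.1 to 0.2 kg, lying on the bed in the channel with 2 mm play each side, 20 to 48 mm from the stop at the start. Origin under its centre, axes as the jig's, top z 70 mm.
- foot_front (a point): Centre of the foot's face towards the stop (jig +x), 20 mm above its underside.
- foot_back (a point): Centre of the foot's far end (jig -x), where it is pushed; 20 mm above its underside.
- clock: White alarm clock 55 x 75 x 65 mm, bystander; origin under its centre.
- foot_old: Old foot in chipped white paint, 80 x 60 x 40 mm, bystander; origin under its centre.
- scent: Small amber scent jar, 36 mm across, 75 mm tall, bystander; origin under its centre.
- pull: Brass drawer pull, 30 mm across, 34 mm tall, bystander; origin under its centre.
- driver: Yellow-handled screwdriver lying down, bystander.
- mug: Blue mug, 80 mm across, 90 mm tall, bystander; origin under its centre.
- books: Pile of books 150 x 210 x 46 mm, bystander; origin under its centre.
Mind the look-alikes: they are no part of the job. Of the things shaped like the foot, the wooden one is meant.

How it is judged:
On the way, in this order (a step that is already met when the one before it is completed fails the run):
1. the stop has been wound at least 4 mm past the marker, away from the foot (x of stop_face in the frame of marker above 0.004 m), for 0.1 s.
2. the stop's face is back in line with the marker (within 2.5 mm), the nut bearing behind its face plate (slack under 1.5 mm), the crank let go, the foot not yet pressed (x of stop_face in the frame of marker between -0.0025 and 0.0025 m and x of nut_center in the frame of stop_face below 0.0235 m and contact force between the fingers and anything else below 0.3 N and contact force between foot and stop below 1 N), for 0.2 s.
3. the foot is pressed against the stop with 8 N or more for 0.2 s, the stop still within 2.5 mm of the marker (x of stop_face in the frame of marker between -0.0025 and 0.0025 m and contact force between foot and stop above 8 N), for 0.2 s.
At the end, for the whole second after the job is handed in: The stop's front face is within 2.5 mm of the marker along the jig, the foot lies flat and square (within 0.08 rad) in the channel with its front against the stop (gap under 2.5 mm), at rest and released (x of stop_face in the frame of marker between -0.0025 and 0.0025 m and x of foot_front in the frame of stop_face between -0.0025 and 0.0015 m and z of foot in the frame of jig below 0.032 m and angle between foot's own z axis and vertical below 0.05 rad and angle between the x axis of foot and the x axis of jig, either way round below 0.08 rad and linear speed of foot below 0.01 m/s and contact force between the fingers and anything else below 0.3 N); the robot touches nothing.
It fails at once if the foot is pressed against the stop with more than 22 N (contact force between foot and stop above 22 N).
It fails at once if the robot touches the stop with more than 2.5 N instead of moving it by the crank (contact force between any of the arm, the fingers and stop above 2.5 N).
It fails at once if a bystander is moved more than 15 mm (distance of any of clock, foot_old, scent, pull, driver, mug, books from where it was at the start of the episode above 0.015 m).
It also fails if it takes over 69 s, if anything falls off the work surface, if the arm or the gripper's body presses on something with over 40 N, if the wrist force passes 120 N, or if a joint passes its speed limit or range.

## Working session

There is one attempt and no reset: what is moved stays moved. The work goes in short steps, Python scripts to look and compute and a tool call to move; the robot and the scene stay as the last step left them, time stands still between calls to the robot, and variables do not carry over. Pictures are saved under pics/ and viewed, at most 10 in all, crops included, and the job is handed in when it is done.

Besides the shell and the picture viewer there is one more tool, called after "Request:" as a command line: name --argument value ..., lists and objects as JSON in quotes. move_arm: Moves the arm, as the interface text tells. Its arguments: {"type":"object","properties":{"increments":{"type":"array"},"gripper":{"type":"number"},"grip_force":{"type":"number"}},"required":["increments"]}

```bash
mkdir -p pics; ls; python3 - <<'E'
from cell import sensors,viewer
import cv2
s=sensors.read_state();print(s)
for n in("scene","top"):
    p,d=viewer.snapshot(n);cv2.imwrite(f"pics/{n}0.png",p[...,::-1]);print(n,viewer.camera_info(n))
    import numpy as np;np.save(f"pics/{n}0d.npy",d)
E
```

```text
pics
{'time': 0.0, 'q': array([ 1.17599150e+00,  2.76561634e-01,  1.50607668e+00, -1.95726365e-05,
        1.36069318e+00, -1.20998714e-01]), 'qd': array([ 0.00119861,  0.00111375,  0.0013072 ,  0.00042057, -0.00141543,
        0.00060266]), 'joint_efforts': array([ 1.15517025e-05, -4.04596281e+01, -2.37235469e+01,  7.01265153e-02,
        3.43246234e-02, -1.75866790e-04]), 'tcp_pos': array([0.15528792, 0.55309194, 0.21864624]), 'eef_rot': array([-4.28686871e-01, -3.11177680e+00,  2.64833197e-03]), 'ft_force': array([-0.03663141,  0.28546462, -0.81010084]), 'ft_torque': array([-0.04193334,  0.04353873,  0.00482918]), 'grip_force': 0.0, 'gripper_width': 0.09395673278150918}
scene {'fx': 547.1231130863474, 'fy': 547.1231130863474, 'cx': 319.69814774838056, 'cy': 237.1503219650238, 'origin': array([ 1.35559678, -0.34930269,  0.99395663]), 'orientation': array([0.64114974, 0.42941487, 1.09595586])}
top {'fx': 458.95819269237404, 'fy': 458.95819269237404, 'cx': 317.07085891537855, 'cy': 236.4121590893353, 'origin': array([ 0.51194537, -0.00212421,  1.15077595]), 'orientation': array([ 0.023137  , -0.07044025, -1.58031949])}
```

View pics/top0.png

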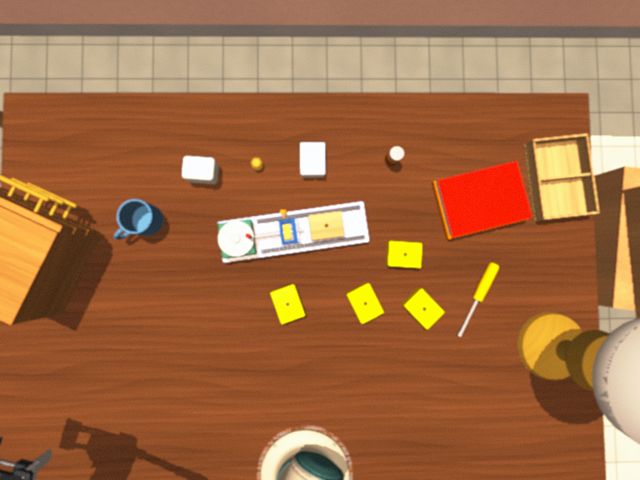

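View pics/scene0.png

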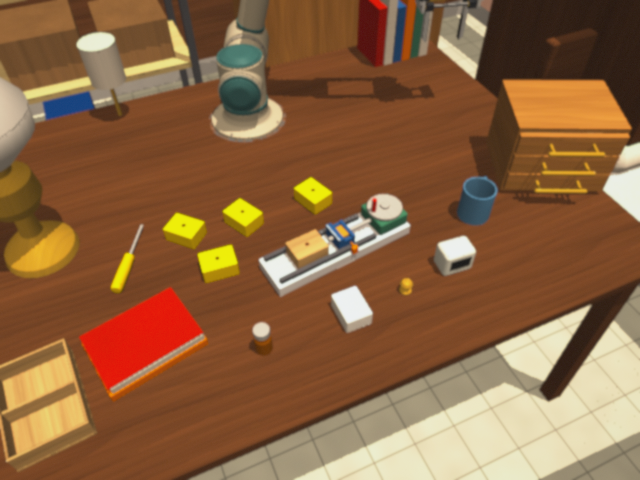

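The top view shows the jig from about (367,220) at the foot end to (222,245) at the gearbox. The foot is at (326,226), the stop at (288,231), the marker at (283,213) and the red pin at (248,237). Next I'll work out the poses.

```bash
cat > h.py <<'E'
import numpy as np,cv2
from scipy.spatial.transform import Rotation as R
def ray(ci,uv,z):
    uv=np.atleast_2d(uv).astype(float)
    d=np.c_[(uv[:,0]-ci['cx'])/ci['fx'],-(uv[:,1]-ci['cy'])/ci['fy'],-np.ones(len(uv))]
    d=R.from_rotvec(ci['orientation']).apply(d);o=ci['origin']
    return o+d*((z-o[2])/d[:,2])[:,None]
def blobs(p,lo,hi,roi=None,amin=8):
    m=cv2.inRange(cv2.cvtColor(p,cv2.COLOR_RGB2HSV),np.array(lo),np.array(hi))
    if roi is not None:
        k=np.zeros_like(m);a,b,c,d=roi;k[b:d,a:c]=255;m&=k
    c,_=cv2.findContours(m,cv2.RETR_EXTERNAL,cv2.CHAIN_APPROX_NONE)
    return sorted([x for x in c if cv2.contourArea(x)>=amin],key=cv2.contourArea,reverse=True)
E
python3 - <<'E'
from h import *
from cell import viewer
ci=viewer.camera_info("top");p=cv2.imread("pics/top0.png")[...,::-1].copy()
roi=(205,190,380,275)
for n,lo,hi,z in [("bed",(0,0,130),(180,70,255),.03),("red",(0,180,120),(4,255,255),.115),("red2",(172,150,120),(180,255,255),.115),("blue",(100,120,60),(125,255,255),.067),("orange",(8,200,180),(18,255,255),.05),("green",(60,60,30),(95,255,255),.066),("oak",(12,60,150),(25,170,255),.07)]:
    for c in blobs(p,lo,hi,roi)[:3]:
        b=cv2.boxPoints(cv2.minAreaRect(c));M=cv2.moments(c)
        print(n,cv2.contourArea(c),ray(ci,[M['m10']/M['m00'],M['m01']/M['m00']],z).round(4)[0,:2],ray(ci,b,z).round(4)[:,:2].tolist())
cv2.imwrite("pics/topcrop.png",cv2.resize(p[190:275,205:380][...,::-1],None,fx=4,fy=4,interpolation=2))
E
```

```text
bed 6037.0 [0.5911 0.0216] [[0.6181, 0.2124], [0.6677, -0.1523], [0.5639, -0.1653], [0.5158, 0.1977]]
blue 316.5 [0.5894 0.0341] [[0.6149, 0.0554], [0.6197, 0.0207], [0.5641, 0.0132], [0.5595, 0.0479]]
green 25.5 [0.5443 0.1184] [[0.5375, 0.1314], [0.5577, 0.114], [0.5493, 0.1043], [0.5291, 0.1218]]
green 23.0 [0.6112 0.127 ] [[0.6142, 0.1374], [0.6217, 0.1314], [0.6088, 0.1157], [0.6013, 0.1216]]
green 16.0 [0.5347 0.1829] [[0.5348, 0.1934], [0.5429, 0.188], [0.5322, 0.1724], [0.5242, 0.1778]]
oak 378.5 [ 0.5862 -0.0595] [[0.6095, -0.0153], [0.6218, -0.0926], [0.5755, -0.0997], [0.5634, -0.0225]]
oak 28.5 [ 0.6314 -0.0494] [[0.6287, -0.0112], [0.6403, -0.0919], [0.6337, -0.0928], [0.6221, -0.0121]]
oak 10.5 [0.6258 0.0434] [[0.6347, 0.052], [0.637, 0.0378], [0.6216, 0.0353], [0.6193, 0.0495]]
```

View pics/topcrop.png

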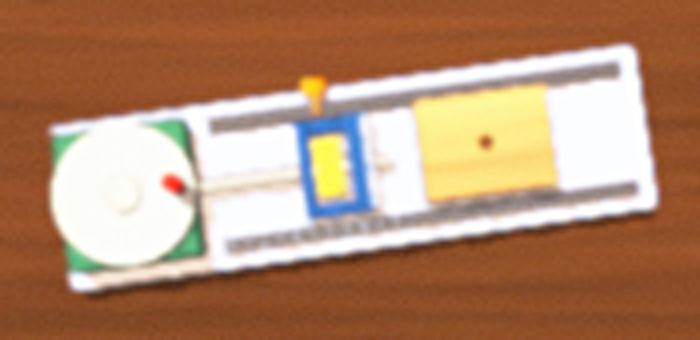

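The crop confirms the layout. The marker pointer is at crop (313,100), the stop spans roughly x 298–372, the foot 413–553, and the pin is at (173,184). Next I'll write the planning helper and check the wrist camera's offset.

```bash
cat >> h.py <<'E'
JO=np.array([.5914,.0231])-.010*np.array([-.1313,.9913]);JX=np.array([-.1313,.9913]);JY=np.array([-.9913,-.1313])
def j2w(x,y): return JO+x*JX+y*JY
def w2j(p): d=np.asarray(p)[...,:2]-JO; return np.stack([d@JX,d@JY],-1)
def plan(s,xyz,yaw=None,step=45):
    Rm=R.from_rotvec(s['eef_rot']);T=Rm.as_matrix();p=s['tcp_pos']
    y0=np.arctan2(T[1,0],T[0,0]);turn=0 if yaw is None else -((yaw-y0+np.pi)%(2*np.pi)-np.pi)
    D=np.asarray(xyz)-p;n=int(max(np.ceil(np.linalg.norm(D)*1000/step),np.ceil(abs(np.degrees(turn))/8),1))
    A=T
    for i in range(n):
        print((A.T@(D/n)*1000).round(1).tolist(),round(np.degrees(turn)/n/8,3))
        A=A@R.from_rotvec([0,0,turn/n]).as_matrix()
E
python3 - <<'E'
from h import *
from cell import viewer,sensors
s=sensors.read_state();ci=viewer.camera_info("wrist");T=R.from_rotvec(s['eef_rot'])
print(ci, T.inv().apply(ci['origin']-s['tcp_pos']),(T.inv()*R.from_rotvec(ci['orientation'])).as_rotvec())
print(T.as_matrix().round(3))
q=j2w(.085,0);plan(s,[*q,.25],np.arctan2(JX[1],JX[0]))
E
```

```text
{'fx': 330.4812090151746, 'fy': 330.4812090151746, 'cx': 314.99246185030734, 'cy': 238.94683362634493, 'origin': array([0.08358491, 0.57424577, 0.38441269]), 'orientation': array([-0.22593071, -0.16966656,  1.28997764])} [ 0.07480356  0.00064993 -0.16566595] [2.08143723 2.07987072 0.27519578]
[[-0.963  0.27  -0.001]
 [ 0.27   0.963 -0.001]
 [ 0.    -0.002 -1.   ]]
[-38.1, -23.1, -2.2] 0.596
[-39.9, -19.9, -2.2] 0.596
[-41.4, -16.5, -2.2] 0.596
[-42.6, -13.0, -2.2] 0.596
[-43.6, -9.4, -2.2] 0.596
[-44.2, -5.7, -2.2] 0.596
[-44.5, -2.0, -2.2] 0.596
[-44.5, 1.7, -2.2] 0.596
[-44.2, 5.4, -2.2] 0.596
[-43.6, 9.0, -2.2] 0.596
[-42.7, 12.6, -2.2] 0.596
[-41.5, 16.1, -2.2] 0.596
[-40.1, 19.5, -2.2] 0.596
[-38.3, 22.8, -2.2] 0.596
```

```bash
python3 - <<'E'
from h import *
from cell import viewer,sensors
s=sensors.read_state()
q=j2w(.09,0);plan(s,[*q,.22],np.arctan2(JX[1],JX[0])-np.pi/2)
E
```

```text
[-26.6, -15.9, -0.0] 0.98
[-28.5, -12.2, -0.0] 0.98
[-29.9, -8.2, -0.0] 0.98
[-30.7, -4.0, -0.0] 0.98
[-31.0, 0.2, -0.0] 0.98
[-30.7, 4.4, -0.0] 0.98
[-29.8, 8.6, -0.0] 0.98
[-28.3, 12.6, -0.0] 0.98
[-26.4, 16.3, -0.0] 0.98
[-23.9, 19.8, -0.0] 0.98
[-21.0, 22.8, -0.0] 0.98
[-17.7, 25.5, -0.0] 0.98
[-14.0, 27.6, -0.0] 0.98
[-10.1, 29.3, -0.0] 0.98
[-6.0, 30.4, -0.0] 0.98
[-1.8, 30.9, -0.0] 0.98
[2.4, 30.9, -0.0] 0.98
[6.6, 30.3, -0.0] 0.98
[10.7, 29.1, -0.0] 0.98
[14.5, 27.4, -0.0] 0.98
```

Request:
move_arm --increments '[-27, -16, 0, 0.98, -28, -12, 0, 0.98, -30, -8, 0, 0.98, -31, -4, 0, 0.98, -31, 0, 0, 0.98]'

```text
time: 0.6
tcp_pos: [0.2626, 0.4397, 0.2191]
eef_rot: [-1.455, -2.784, 0.001]
ft_force: [0.2, 0.3, 0.3]
gripper_width: 0.0941
grip_force: 0.0
```

Request:
move_arm --increments '[-31, 4, 0, 0.98, -30, 9, 0, 0.98, -28, 13, 0, 0.98, -26, 16, 0, 0.98, -24, 20, 0, 0.98]'

```text
time: 1.1
tcp_pos: [0.3694, 0.3272, 0.2192]
eef_rot: [-2.305, -2.134, 0.001]
ft_force: [0.2, 1.1, -0.0]
gripper_width: 0.094
grip_force: 0.0
```

Request:
move_arm --increments '[-21, 23, 0, 0.98, -18, 25, 0, 0.98, -14, 28, 0, 0.98, -10, 29, 0, 0.98, -6, 30, 0, 0.98]'

```text
time: 1.6
tcp_pos: [0.4753, 0.2146, 0.2191]
eef_rot: [-2.888, -1.237, 0.001]
ft_force: [0.3, 0.5, 0.6]
gripper_width: 0.0942
grip_force: 0.0
```

Request:
move_arm --increments '[-2, 31, 0, 0.98, 2, 31, 0, 0.98, 7, 30, 0, 0.98, 11, 29, 0, 0.98, 14, 27, 0, 0.98]'

```text
time: 2.1
tcp_pos: [0.5812, 0.1023, 0.2189]
eef_rot: [-3.135, -0.197, 0.001]
ft_force: [0.4, 0.2, -0.4]
gripper_width: 0.0938
grip_force: 0.0
```

```bash
python3 - <<'E'
from h import *
from cell import viewer,sensors
import pickle
s=sensors.read_state();ci=viewer.camera_info("wrist");p,d=viewer.snapshot("wrist")
pickle.dump((s,ci,p,d),open("w1.pkl","wb"));cv2.imwrite("pics/w1.png",p[...,::-1])
print(s['time'],s['tcp_pos'],s['eef_rot'],s['q'],w2j(s['tcp_pos']))
E
```

```text
2.1 [0.58118506 0.10231394 0.21892323] [-3.13524377e+00 -1.96656248e-01  1.49552536e-03] [5.62663856e-02 2.99514679e-01 1.47215998e+00 1.84618219e-04
 1.37087131e+00 1.50174132e+00] [ 0.08986515 -0.00027472]
```

View pics/w1.png

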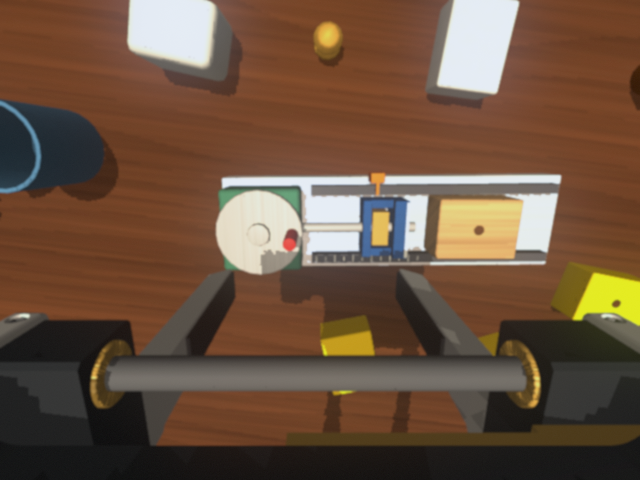

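The wrist view shows the whole jig: pin top near (290,243), marker (377,180), stop (362–405, 197–255), foot (437–520, 197–258), and bed corners (222,178), (560,176), (547,264).

```bash
python3 - <<'E'
from h import *
import pickle
s,ci,p,d=pickle.load(open("w1.pkl","rb"))
roi=(205,165,575,280)
for n,lo,hi,z in [("bed",(0,0,130),(180,60,255),.03),("red",(0,180,100),(5,255,255),.115),("red2",(174,150,100),(180,255,255),.115),("blue",(100,120,60),(125,255,255),.067),("orange",(5,170,140),(17,255,255),.05),("green",(60,60,30),(95,255,255),.066),("oak",(12,60,130),(25,190,255),.07)]:
    for c in blobs(p,lo,hi,roi)[:3]:
        b=cv2.boxPoints(cv2.minAreaRect(c));M=cv2.moments(c)
        print(n,cv2.contourArea(c),[int(M['m10']/M['m00']),int(M['m01']/M['m00'])],(1e3*w2j(ray(ci,[M['m10']/M['m00'],M['m01']/M['m00']],z)[0])).round(1),(1e3*w2j(ray(ci,b,z))).round(1).tolist())
for n,u,z in [("bedc",[[222,178],[560,176],[547,264]],.03),("stop top corners",[[362,197],[405,197],[405,255],[362,255]],.067),("foot",[[437,197],[520,197],[522,260],[437,258]],.07)]:
    print(n,(1e3*w2j(ray(ci,u,z))).round(1).tolist())
print("depth pin", d[235:252,284:296][::4,::3])
cv2.imwrite("pics/w1c.png",cv2.resize(p[165:275,340:470][...,::-1],None,fx=5,fy=5,interpolation=2))
E
```

```text
bed 12603.0 [308, 223] [97.9  1.7] [[195.3, -50.5], [-151.4, -52.3], [-171.9, 58.0], [203.5, 60.4]]
bed 1961.0 [535, 219] [-150.9   -1.6] [[-110.1, -31.0], [-169.8, -31.9], [-184.0, 36.4], [-121.3, 37.4]]
bed 1567.0 [472, 178] [-77.1 -46. ] [[20.3, -51.8], [-169.5, -50.7], [-171.5, -40.3], [19.8, -41.3]]
blue 532.5 [371, 225] [34.4 -4.7] [[43.1, 25.8], [43.2, -30.6], [15.6, -29.7], [14.2, 26.9]]
blue 408.0 [399, 225] [ 7.4 -4.6] [[12.3, 21.7], [12.1, -29.2], [2.9, -28.6], [2.7, 22.4]]
orange 107.0 [377, 177] [ 28.  -50.1] [[38.2, -38.4], [33.4, -57.6], [21.0, -54.1], [25.7, -34.8]]
green 278.0 [289, 195] [114.2 -34. ] [[135.1, -40.8], [124.9, -53.8], [96.5, -32.6], [106.6, -19.1]]
green 194.5 [227, 194] [174.3 -35.5] [[189.2, -34.1], [163.2, -51.6], [156.2, -40.9], [182.3, -23.2]]
green 42.0 [228, 265] [178.8  36.2] [[186.3, 34.7], [181.8, 29.7], [172.1, 39.2], [176.6, 44.3]]
oak 4907.5 [477, 228] [-68.6  -1.8] [[-24.3, -32.8], [-107.2, -32.3], [-117.0, 30.0], [-29.9, 29.5]]
oak 554.0 [379, 227] [26.7 -2.9] [[35.3, 14.4], [35.1, -20.3], [18.2, -19.4], [17.9, 15.3]]
oak 190.0 [377, 180] [ 31.2 -48.8] [[42.8, -38.3], [36.3, -59.7], [22.9, -55.3], [29.2, -33.7]]
bedc [[188.4, -48.6], [-168.9, -48.6], [-172.6, 49.7]]
stop top corners [[44.8, -32.7], [3.5, -32.5], [-0.4, 26.1], [43.0, 25.9]]
foot [[-26.2, -32.8], [-105.3, -32.3], [-117.2, 31.0], [-31.8, 28.4]]
depth pin [[0.29876965 0.28786293 0.2860233  0.29135188]
 [0.27911156 0.2786122  0.27861404 0.28058416]
 [0.28033385 0.2789416  0.2812875  0.2792391 ]
 [0.2806137  0.28108388 0.28128868 0.2809973 ]
 [0.32240742 0.32179135 0.32281348 0.3226031 ]]
```

View pics/w1c.png

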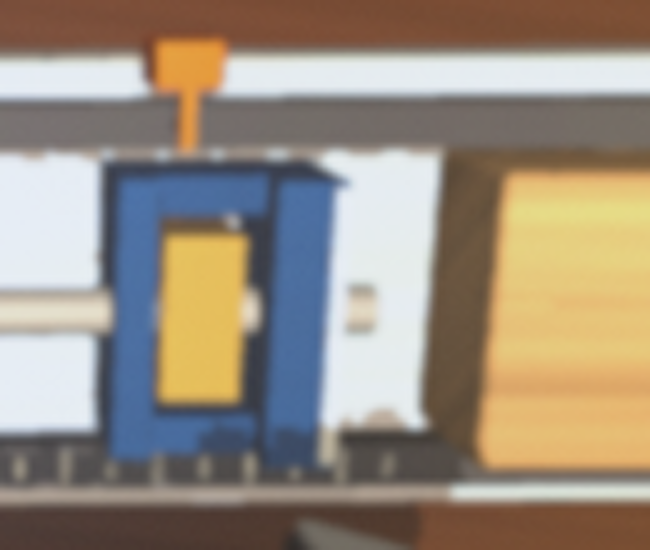

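The stop's front top edge is at crop x≈338 (px 407), the pointer at crop x≈188 (px 377.6), and the nut is close to the rear bar.

```bash
python3 - <<'E'
from h import *
import pickle
s,ci,p,d=pickle.load(open("w1.pkl","rb"))
h=cv2.cvtColor(p,cv2.COLOR_RGB2HSV)
a=p.astype(int);m=((a[...,0]>110)&(a[...,1]<70)&(a[...,2]<80)).astype(np.uint8);m[:170]=0;m[275:]=0
v,u=np.nonzero(m*(d<.30)*(d>.27));print(len(u),u.mean(),v.mean(),u.min(),u.max(),v.min(),v.max())
v2,u2=np.nonzero(m);print("allred",len(u2),u2.min(),u2.max(),v2.min(),v2.max())
pw=ray(ci,[u.mean(),v.mean()],.115)[0];print("pin",pw,w2j(pw)*1e3)
pw=ray(ci,[u.mean(),v.mean()],.115)[0]
print("pointer",w2j(ray(ci,[[377.6,189],[377.6,192]],.05))*1e3)
print("stop rear, front", w2j(ray(ci,[[362,225],[407,225],[408,201]],.067))*1e3)
# disc circle
g=((h[...,1]<60)&(h[...,2]>150)).astype(np.uint8);g[:,310:]=0;g[:180]=0;g[275:]=0;g[:,:212]=0
E
```

```text
33 291.1212121212121 234.93939393939394 287 294 232 240
allred 8103 0 639 170 274
pin [0.58593679 0.12353711 0.115     ] [110.27978428  -7.77171606]
pointer [[ 26.96527366 -38.36068194]
 [ 26.8331351  -35.34489693]]
stop rear, front [[ 43.95448856  -5.14502574]
 [ -0.32261968  -4.90092632]
 [  0.3033049  -28.63334103]]
```

```bash
python3 - <<'E'
from h import *
import pickle
s,ci,p,d=pickle.load(open("w1.pkl","rb"))
a=p.astype(int);m=(a[...,0]-np.maximum(a[...,1],a[...,2])>130).astype(np.uint8)
m[:225]=0;m[255:]=0;m[:,:275]=0;m[:,305:]=0
v,u=np.nonzero(m);print(len(u),u.mean(),v.mean(),u.min(),u.max(),v.min(),v.max())
print(p[230:252:2,290].tolist(),d[230:252:2,290])
for vv in (v.mean(),243):
    pw=ray(ci,[u.mean(),vv],.115)[0];print(pw,w2j(pw)*1e3)
# stop / disc
print("disc c",w2j(ray(ci,[[217,232],[302,232],[259,190],[259,274],[258,234]],.076))*1e3)
E
```

```text
94 288.9255319148936 243.95744680851064 284 294 239 249
[[136, 85, 80], [126, 68, 66], [126, 70, 68], [125, 70, 67], [174, 75, 69], [229, 88, 80], [231, 87, 78], [231, 84, 76], [230, 80, 72], [231, 77, 70], [210, 105, 95]] [0.3037706  0.29671395 0.2904664  0.2837185  0.27927783 0.27837208
 0.27979654 0.2802711  0.2816182  0.28125465 0.32362756]
[0.57784511 0.12454002 0.115     ] [112.33640655   0.11788985]
[0.57868501 0.12462892 0.115     ] [112.31425338  -0.72638146]
disc c [[184.49460111  -1.054746  ]
 [102.73211372  -0.60500208]
 [142.08408098 -41.05893354]
 [146.2406561   42.24191693]
 [145.15380885   1.14646632]]
```

Request:
move_arm --increments '[0, -11, 25, 0, 0, -11, 25, 0, 0, 0, 25, 0, 0, 0, 10, 0]' --gripper 30 --grip_force 30

```text
time: 2.55
tcp_pos: [0.5757, 0.1253, 0.1316]
eef_rot: [3.135, 0.207, -0.008]
ft_force: [0.7, -0.1, -0.0]
gripper_width: 0.0655
grip_force: 0.0
```

Request:
move_arm --increments '[0, 0, 0, 0, 0, 0, 10, 0, 0, 0, 15, 0, 0, 0, 12, 0, 0, 0, 0, 0]'

```text
time: 3.05
tcp_pos: [0.5769, 0.125, 0.0963]
eef_rot: [3.135, 0.206, -0.004]
ft_force: [-0.1, -0.2, 0.1]
gripper_width: 0.0304
grip_force: 0.0
```

Request:
move_arm --increments '[0, 0, 0, 0, 0, 0, 0, 0, 0, 0, 0, 0, 0, 0, 0, 0, 0, 0, 0, 0]' --gripper 0 --grip_force 30

```text
time: 3.55
tcp_pos: [0.5785, 0.1246, 0.0983]
eef_rot: [3.134, 0.206, 0.003]
ft_force: [0.7, -3.4, 3.3]
gripper_width: 0.0112
grip_force: 30.0
```

Request:
move_arm --increments '[18.8, -6.1, 0, 0, 11.6, -16, 0, 0, 0, -19.8, 0, 0, -11.6, -16, 0, 0, -18.8, -6.1, 0, 0]'

```text
time: 4.05
tcp_pos: [0.5739, 0.1885, 0.0983]
eef_rot: [3.133, 0.208, 0.015]
ft_force: [7.7, -8.6, -1.1]
gripper_width: 0.0113
grip_force: 30.0
```

Request:
move_arm --increments '[-18.8, 6.1, 0, 0, -11.6, 16, 0, 0, 0, 19.8, 0, 0, 11.6, 16, 0, 0, 18.8, 6.1, 0, 0]'

```text
time: 4.55
tcp_pos: [0.5724, 0.1243, 0.0981]
eef_rot: [-3.135, -0.205, 0.016]
ft_force: [-8.0, 0.8, 9.8]
gripper_width: 0.0114
grip_force: 30.0
```

```bash
cat > look.py <<'E'
from h import *
from cell import viewer,sensors
import sys,pickle
n=sys.argv[1]
s=sensors.read_state();ci=viewer.camera_info("wrist");p,d=viewer.snapshot("wrist")
pickle.dump((s,ci,p,d),open(n+".pkl","wb"))
print(s['time'],w2j(s['tcp_pos'])*1e3,s['tcp_pos'][2],s['gripper_width'],s['grip_force'],s['ft_force'].round(1))
for nm,lo,hi,z in [("blue",(100,120,60),(125,255,255),.067),("orange",(5,170,140),(17,255,255),.05)]:
    for c in blobs(p,lo,hi,None,60)[:3]:
        x,y,w,h=cv2.boundingRect(c);print(nm,cv2.contourArea(c),(x,y,w,h),(1e3*w2j(ray(ci,[[x,y+h/2],[x+w,y+h/2]],z))).round(1).tolist())
cv2.imwrite(f"pics/{n}.png",p[...,::-1])
E
python3 look.py w2
```

```text
4.55 [112.77944517   5.5418533 ] 0.09811077832269484 0.011376993342943134 30.002470314502716 [-8.   0.8  9.8]
blue 867.0 (391, 219, 49, 55) [[66.0, -13.0], [35.6, -13.0]]
blue 729.0 (441, 222, 22, 53) [[34.9, -11.7], [21.2, -11.7]]
blue 182.5 (391, 294, 41, 9) [[63.8, 22.3], [37.2, 22.3]]
orange 357.0 (438, 175, 22, 35) [[33.9, -44.1], [19.7, -44.1]]
```

View pics/w2.png

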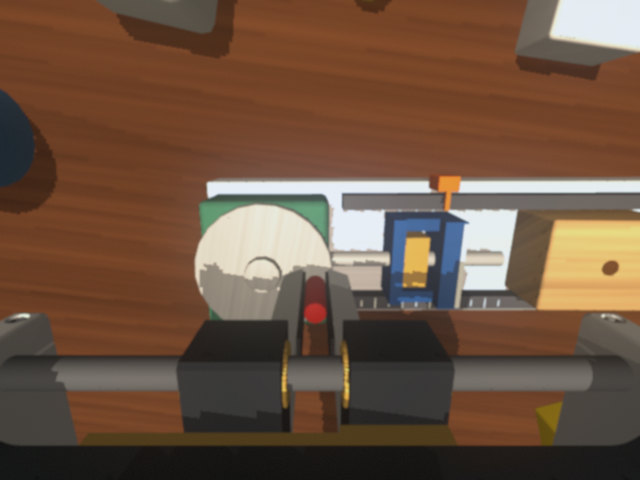

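The pin is still gripped, at (315,312). The stop's front is at px 463 and the pointer at px 447, so the face is about 5 mm short of the marker. I'll keep winding.

Request:
move_arm --increments '[18.8, -6.1, 0, 0, 11.6, -16, 0, 0, 0, -19.8, 0, 0, -11.6, -16, 0, 0, -18.8, -6.1, 0, 0]'

```text
time: 5.1
tcp_pos: [0.5739, 0.1885, 0.0983]
eef_rot: [3.133, 0.208, 0.015]
ft_force: [8.1, -8.0, -0.6]
gripper_width: 0.0115
grip_force: 30.0
```

Request:
move_arm --increments '[-18.8, 6.1, 0, 0, 0, 0, 0, 0, 0, 0, 0, 0]'

```text
time: 5.4
tcp_pos: [0.5525, 0.1798, 0.0982]
eef_rot: [3.134, 0.206, 0.004]
ft_force: [1.7, -3.9, 3.3]
gripper_width: 0.0113
grip_force: 30.0
```

```bash
python3 look.py w3; python3 -c "
import cv2;p=cv2.imread('pics/w3.png');cv2.imwrite('pics/w3c.png',cv2.resize(p[160:320,320:560],None,fx=3.3,fy=3.3,interpolation=2))"
```

```text
5.4 [170.40519352  18.02998759] 0.09823396548884485 0.011267210534858903 30.000770688056946 [ 1.7 -3.9  3.3]
blue 1357.5 (505, 202, 31, 89) [[52.7, -0.8], [33.4, -0.8]]
blue 980.5 (458, 200, 51, 68) [[82.8, -8.8], [51.4, -8.8]]
blue 167.0 (476, 275, 22, 10) [[67.9, 21.5], [53.8, 21.5]]
orange 375.5 (529, 156, 25, 35) [[34.4, -44.2], [18.4, -44.2]]
```

View pics/w3c.png

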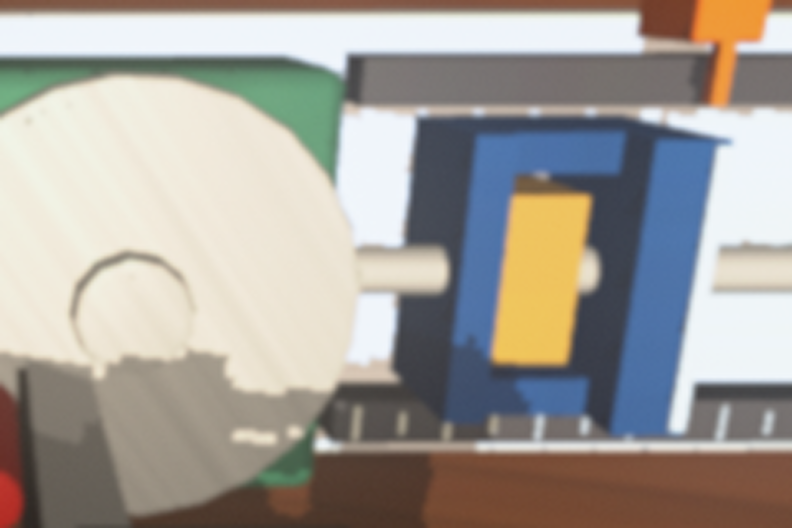

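The stop is now past the marker. Blue ends at crop x≈718, with a thin white line continuing to about 732 at the top corner and about 690 at the bottom.

```bash
python3 - <<'E'
from h import *
import pickle
s,ci,p,d=pickle.load(open("w3.pkl","rb"))
f=lambda ci,u,z:print((w2j(ray(ci,u,z))*1e3).round(1).tolist())
f(ci,[[529,290],[541.8,203],[537.6,203]],.067);f(ci,[[538.8,185],[538,191]],.05)
for v in (205,225,245,265,285):  print(v,p[v,505:550:2].sum(1)//3)
s,ci,p,d=pickle.load(open("w1.pkl","rb"));f(ci,[[409.4,201],[407.5,250]],.067)
s,ci,p,d=pickle.load(open("w2.pkl","rb"));f(ci,[[463,222],[467,222]],.067)
E
```

```text
[[32.8, 28.4], [34.6, -27.9], [37.1, -27.9]]
[[26.9, -37.0], [26.7, -33.1]]
205 [116 114  80  66  67  67  78 115 122 122 123 123 123 122 124 126 201 240
 242 244 244 245 244]
225 [ 68  67  68  67  69 100 121 121 121 121 121 122 122 121 168 241 244 244
 244 243 244 243 244]
245 [ 67  67  65  82 115 119 119 120 121 120 121 121 144 233 244 233 211 210
 210 210 211 211 210]
265 [ 64  67 101 117 118 116 118 117 119 119 127 219 244 244 244 244 244 244
 244 244 244 244 244]
285 [ 81 110 114 114 115 115 115 114 116 192 242 237 148 113 115 113 135 198
 135 114 114 114 114]
[[-1.0, -28.6], [-2.5, 20.8]]
[[23.2, -28.5], [20.8, -28.5]]
```

Request:
move_arm --increments '[18.8, -6.1, 0, 0, 18.8, 6.1, 0, 0, 11.6, 16, 0, 0, 0, 19.8, 0, 0, -11.6, 16, 0, 0]'

```text
time: 5.95
tcp_pos: [0.6, 0.1372, 0.0983]
eef_rot: [-3.128, -0.203, -0.013]
ft_force: [3.2, 6.3, 1.5]
gripper_width: 0.0112
grip_force: 30.0
```

Request:
move_arm --increments '[0, 0, 0, 0, 0, 0, 0, 0, 0, 0, 0, 0]'

```text
time: 6.25
tcp_pos: [0.597, 0.1338, 0.0982]
eef_rot: [3.134, 0.206, 0.004]
ft_force: [3.5, -1.4, 4.9]
gripper_width: 0.0115
grip_force: 30.0
```

```bash
python3 look.py w4
```

```text
6.25 [118.98146651 -20.069941  ] 0.09824068240203654 0.01152744982335381 30.00112384557724 [ 3.5 -1.4  4.9]
blue 492.5 (386, 258, 45, 19) [[74.4, -25.0], [45.9, -25.0]]
blue 195.0 (435, 263, 18, 15) [[43.2, -23.0], [31.8, -23.0]]
blue 137.5 (384, 297, 11, 22) [[74.1, 3.0], [66.9, 3.0]]
orange 333.5 (443, 215, 21, 32) [[34.0, -44.7], [20.0, -44.7]]
```

Request:
move_arm --increments '[0, 0, 0, 0, 0, 0, 0, 0, 0, 0, -20, 0, 0, 0, -30, 0, 0, 0, -15, 0]' --gripper 36

```text
time: 6.8
tcp_pos: [0.5951, 0.1344, 0.1634]
eef_rot: [-3.134, -0.206, 0.002]
ft_force: [-0.1, -0.2, 0.7]
gripper_width: 0.0361
grip_force: 0.0
```

Request:
move_arm --increments '[-20, 46, 0, 0, -20, 46, 0, 0, 0, 0, 0, 0, 0, 0, 0, 0]'

```text
time: 7.2
tcp_pos: [0.5669, 0.0374, 0.1618]
eef_rot: [-3.134, -0.202, 0.004]
ft_force: [0.4, 0.7, -0.5]
gripper_width: 0.0364
grip_force: 0.0
```

```bash
python3 look.py w5; python3 - <<'E'
from h import *
import pickle
s,ci,p,d=pickle.load(open("w5.pkl","rb"));print(w2j(ci['origin'])*1e3,ci['origin'][2])
cv2.imwrite('pics/w5c.png',cv2.resize(p[150:310,220:420,::-1],None,fx=3.7,fy=3.7,interpolation=2))
E
```

```text
7.2 [27.38225921 22.40848629] 0.16175458757536945 0.03642672391667849 0.0 [ 0.4  0.7 -0.5]
blue 3064.5 (260, 183, 49, 72) [[72.0, -0.5], [32.6, -0.4]]
[ 27.18837563 -54.64034098] 0.3272666348304573
```

View pics/w5c.png

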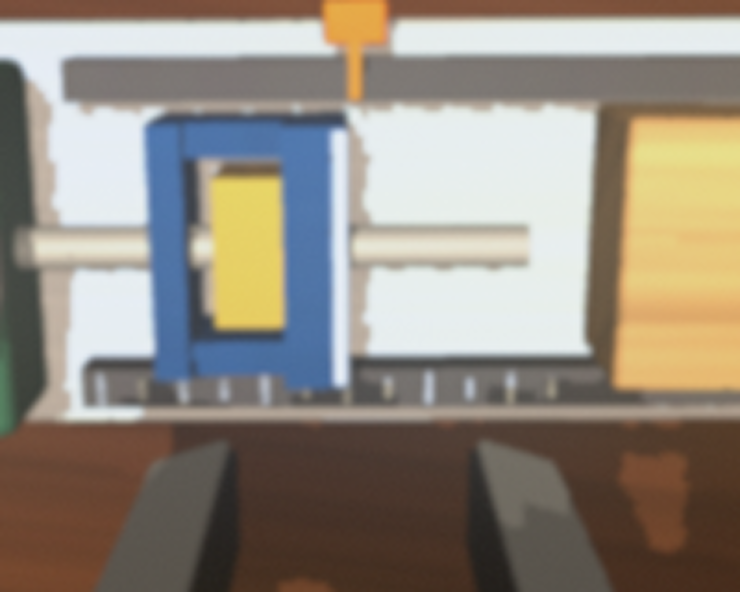

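The view is clear. The nut bears on the face plate, the stop's front edge is at crop x≈348, and the pointer centre is at ≈355, so the face is still about 1.5 mm past the marker.

```bash
cat > edge.py <<'E'
from h import *
import pickle,sys
s,ci,p,d=pickle.load(open(sys.argv[1]+".pkl","rb"))
a=p.astype(float)
# orange pointer columns by saturation-like weight
r0,r1,c0,c1=map(int,sys.argv[2:6])
for v in range(r0,r1):
    w=np.clip(a[v,c0:c1,0]-a[v,c0:c1,2]-40,0,None);u=(w*np.arange(c0,c1)).sum()/w.sum()
    print("ptr",v,round(u,2),(w2j(ray(ci,[u,v],.05))*1e3).round(2)[0])
e0,e1,k0,k1=map(int,sys.argv[6:10])
for v in range(e0,e1,6): print(v,[int(x) for x in a[v,k0:k1].mean(1)],[int(x) for x in a[v,k0:k1,0]])
E
python3 edge.py w5 166 177 308 325 188 256 306 322
python3 - <<'E'
from h import *
import pickle
s,ci,p,d=pickle.load(open("w5.pkl","rb"))
print((w2j(ray(ci,[[220+347.3/3.7,150+130/3.7],[220+348.8/3.7,150+388/3.7]],.067))*1e3).round(2))
E
```

```text
ptr 166 315.46 [ 27.37 -41.21]
ptr 167 315.5 [ 27.33 -40.41]
ptr 168 315.52 [ 27.32 -39.6 ]
ptr 169 315.51 [ 27.33 -38.8 ]
ptr 170 315.49 [ 27.35 -37.99]
ptr 171 315.47 [ 27.37 -37.18]
ptr 172 315.49 [ 27.35 -36.38]
ptr 173 315.49 [ 27.35 -35.57]
ptr 174 315.49 [ 27.36 -34.75]
ptr 175 315.49 [ 27.36 -33.94]
ptr 176 315.5 [ 27.35 -33.13]
188 [125, 126, 144, 188, 224, 235, 234, 216, 185, 172, 175, 188, 218, 231, 236, 236] [81, 83, 109, 163, 211, 228, 227, 209, 188, 185, 188, 197, 217, 227, 231, 231]
194 [125, 125, 136, 173, 217, 234, 233, 216, 185, 175, 175, 176, 183, 205, 226, 234] [82, 82, 99, 145, 200, 227, 226, 209, 189, 187, 189, 190, 194, 208, 223, 229]
200 [124, 124, 136, 175, 217, 235, 233, 214, 183, 172, 172, 175, 191, 219, 232, 235] [82, 82, 99, 146, 199, 227, 226, 207, 186, 183, 186, 187, 198, 218, 228, 231]
206 [125, 125, 135, 171, 215, 235, 233, 215, 181, 169, 170, 178, 198, 221, 231, 235] [84, 83, 99, 145, 199, 227, 226, 208, 184, 180, 183, 188, 203, 220, 228, 231]
212 [122, 121, 131, 168, 214, 234, 232, 205, 153, 135, 151, 165, 170, 170, 170, 170] [81, 81, 97, 143, 198, 
[... 501 characters left out ...]
1, 192, 188, 189, 189, 197, 216, 227, 230]
236 [118, 118, 125, 159, 208, 233, 233, 219, 192, 178, 176, 188, 212, 228, 234, 235] [77, 78, 87, 130, 189, 225, 226, 212, 192, 188, 190, 197, 213, 225, 229, 230]
242 [117, 118, 125, 158, 208, 233, 233, 219, 189, 175, 174, 174, 182, 202, 225, 234] [77, 77, 87, 129, 190, 225, 226, 211, 190, 186, 188, 188, 193, 206, 223, 229]
248 [113, 114, 116, 147, 201, 232, 232, 205, 144, 89, 68, 70, 74, 75, 74, 76] [74, 74, 78, 120, 183, 224, 225, 193, 135, 86, 68, 71, 75, 76, 76, 76]
254 [106, 105, 104, 115, 141, 164, 168, 156, 127, 96, 83, 82, 83, 85, 86, 88] [75, 74, 76, 93, 124, 150, 157, 147, 123, 96, 85, 84, 85, 87, 88, 90]
[[ 28.63 -27.41]
 [ 28.46  29.81]]
```

Request:
move_arm --increments '[20, -46, 0, 0, 20, -46, 0, 0, 0, 0, 0, 0, 0, 0, 20, 0, 0, 0, 20, 0]'

```text
time: 7.75
tcp_pos: [0.5956, 0.1357, 0.122]
eef_rot: [-3.134, -0.211, -0.001]
ft_force: [-0.7, 0.2, -0.3]
gripper_width: 0.0359
grip_force: 0.0
```

Request:
move_arm --increments '[0, 0, 15, 0, 0, 0, 10, 0, 0, 0, 0, 0, 0, 0, 0, 0]'

```text
time: 8.15
tcp_pos: [0.5957, 0.1341, 0.0976]
eef_rot: [-3.135, -0.207, 0.0]
ft_force: [0.7, 0.2, 0.5]
gripper_width: 0.0357
grip_force: 0.0
```

Request:
move_arm --increments '[0, 0, 0, 0, 0, 0, 0, 0, 0, 0, 0, 0, 0, 0, 0, 0, 0, 0, 0, 0]' --gripper 0 --grip_force 30

```text
time: 8.65
tcp_pos: [0.5958, 0.1336, 0.098]
eef_rot: [3.135, 0.206, 0.001]
ft_force: [-0.4, -0.5, 2.9]
gripper_width: 0.011
grip_force: 30.0
```

```bash
python3 - <<'E'
from h import *
from cell import sensors
s=sensors.read_state();j=w2j(s['tcp_pos'])*1e3;print(j,np.degrees(np.arctan2(-j[1],144.5-j[0])),s['gripper_width'])
E
```

```text
[118.92932687 -18.90928265] 36.48259217054389 0.011035403351620452
```

Request:
move_arm --increments '[-5, 2.9, 0, 0, -4, 1.6, 0, 0, 0, 0, 0, 0, 0, 0, 0, 0]'

```text
time: 9.05
tcp_pos: [0.5881, 0.1279, 0.098]
eef_rot: [3.135, 0.206, 0.003]
ft_force: [4.5, 0.4, 2.0]
gripper_width: 0.0115
grip_force: 30.0
```

```bash
python3 - <<'E'
from h import *
from cell import sensors
s=sensors.read_state();j=w2j(s['tcp_pos'])*1e3;print(j,np.degrees(np.arctan2(-j[1],144.5-j[0])),s['gripper_width'])
E
```

```text
[114.2932455  -10.49708585] 19.162743271583693 0.011500585689913415
```

Request:
move_arm --increments '[0, 0, 0, 0, 0, 0, 0, 0, 0, 0, -20, 0, 0, 0, -30, 0, 0, 0, -15, 0]' --gripper 36

```text
time: 9.55
tcp_pos: [0.5867, 0.1279, 0.1638]
eef_rot: [3.135, 0.206, -0.001]
ft_force: [0.5, -0.3, 0.3]
gripper_width: 0.0359
grip_force: 0.0
```

Request:
move_arm --increments '[-16, 45, 0, 0, -15, 45, 0, 0, 0, 0, 0, 0, 0, 0, 0, 0, 0, 0, 0, 0]'

```text
time: 10.05
tcp_pos: [0.5677, 0.0355, 0.162]
eef_rot: [-3.134, -0.206, 0.002]
ft_force: [-0.6, -0.2, 0.1]
gripper_width: 0.0361
grip_force: 0.0
```

```bash
python3 look.py w6; python3 edge.py w6 166 177 306 326 200 250 304 324
```

```text
10.05 [25.37343975 21.82347767] 0.1620482401458901 0.03611648748515564 0.0 [-0.6 -0.2  0.1]
blue 3040.5 (259, 184, 49, 71) [[70.8, -0.6], [31.4, -0.6]]
ptr 166 313.16 [ 27.31 -41.9 ]
ptr 167 313.16 [ 27.31 -41.1 ]
ptr 168 313.16 [ 27.31 -40.3 ]
ptr 169 313.15 [ 27.32 -39.49]
ptr 170 313.15 [ 27.32 -38.68]
ptr 171 313.15 [ 27.31 -37.87]
ptr 172 313.16 [ 27.31 -37.06]
ptr 173 313.15 [ 27.32 -36.25]
ptr 174 313.13 [ 27.34 -35.44]
ptr 175 313.12 [ 27.35 -34.63]
ptr 176 313.13 [ 27.34 -33.81]
200 [123, 123, 124, 141, 184, 223, 235, 234, 215, 182, 171, 171, 171, 173, 186, 216, 230, 235, 235, 235] [82, 81, 83, 107, 160, 209, 228, 227, 208, 186, 182, 185, 185, 186, 194, 216, 227, 231, 231, 231]
206 [123, 122, 124, 136, 175, 216, 235, 233, 214, 181, 169, 169, 170, 183, 214, 230, 234, 234, 234, 234] [81, 80, 82, 99, 147, 199, 227, 226, 207, 184, 180, 182, 183, 192, 215, 227, 231, 231, 231, 231]
212 [122, 123, 123, 135, 173, 215, 234, 232, 207, 163, 145, 149, 156, 164, 170, 172, 172, 171, 171, 168] [81, 81, 82, 98, 145, 198, 226, 225, 197, 162, 152, 159, 165, 172, 176, 178, 178, 178, 178, 175]

[... 491 characters left out ...]
2, 236, 236, 235] [77, 79, 78, 97, 145, 199, 226, 224, 199, 177, 182, 187, 189, 192, 202, 219, 228, 231, 231, 230]
236 [116, 117, 117, 126, 161, 210, 233, 232, 208, 176, 171, 175, 176, 188, 218, 232, 235, 236, 236, 235] [76, 76, 76, 90, 135, 192, 225, 225, 199, 179, 183, 189, 190, 197, 217, 228, 230, 231, 230, 230]
242 [116, 116, 116, 124, 158, 208, 232, 231, 207, 174, 168, 174, 186, 215, 231, 235, 235, 235, 235, 235] [75, 75, 75, 85, 129, 189, 224, 224, 197, 176, 180, 187, 195, 215, 227, 230, 230, 231, 230, 230]
248 [113, 113, 113, 120, 156, 207, 232, 232, 204, 142, 88, 68, 66, 67, 68, 70, 73, 74, 76, 76] [73, 73, 73, 83, 127, 189, 224, 225, 192, 135, 86, 69, 67, 68, 69, 71, 73, 74, 76, 76]
```

The face is now within about 0.4 mm of the marker, with the crank released. Next I'll close the fingers and go behind the foot.

Request:
move_arm --increments '[4, 44, 0, 0, 6, 44, 0, 0, 6, 44, 0, 0, 6, 43, 0, 0, 0, 0, 0, 0]' --gripper 0 --grip_force 40

```text
time: 10.6
tcp_pos: [0.6149, -0.1399, 0.1617]
eef_rot: [3.133, 0.201, 0.001]
ft_force: [0.6, -0.2, 0.3]
gripper_width: 0.0013
grip_force: 0.0
```

Request:
move_arm --increments '[0, 0, 0, 0, 0, 0, 20, 0, 0, 0, 20, 0, 0, 0, 0, 0]'

```text
time: 11.0
tcp_pos: [0.6106, -0.1327, 0.1198]
eef_rot: [-3.131, -0.21, 0.01]
ft_force: [-0.2, 0.2, 0.1]
gripper_width: 0.0004
grip_force: 0.0
```

```bash
python3 look.py w7; python3 - <<'E'
from h import *
import pickle
s,ci,p,d=pickle.load(open("w7.pkl","rb"))
for c in blobs(p,(12,60,120),(26,200,255),None,500)[:2]:
    b=cv2.boxPoints(cv2.minAreaRect(c));print(b.astype(int).tolist(),(w2j(ray(ci,b,.07))*1e3).round(1).tolist())
E
```

```text
11.0 [-146.99419974    1.42319431] 0.11978322003306265 0.0004237048592444707 0.0 [-0.2  0.2  0.1]
blue 1345.0 (16, 217, 51, 82) [[62.2, -1.5], [26.5, -1.6]]
blue 764.0 (2, 219, 29, 76) [[71.8, -2.2], [51.5, -2.3]]
orange 1249.5 (566, 142, 74, 181) [[-330.0, -17.0], [-383.9, -17.2]]
orange 295.5 (60, 178, 22, 32) [[35.5, -44.0], [19.8, -44.0]]
[[142, 315], [142, 210], [262, 210], [262, 315]] [[-21.7, 40.5], [-32.2, -36.3], [-111.5, -36.6], [-108.4, 40.1]]
[[25, 234], [38, 231], [49, 279], [36, 282]] [[49.0, -19.2], [39.7, -21.3], [39.7, 13.3], [49.4, 15.6]]
```

View pics/w7.png

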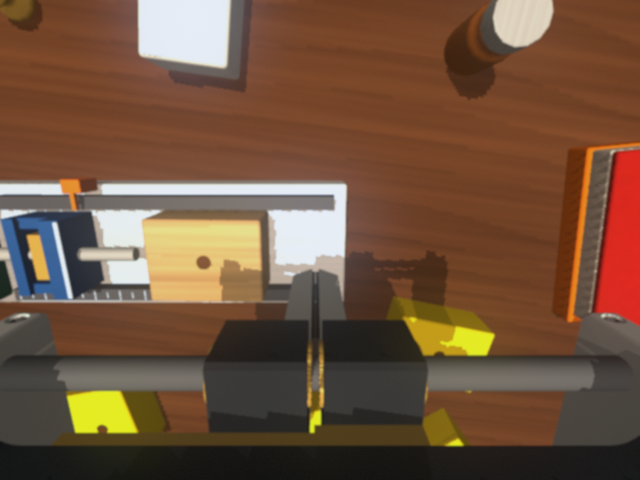

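The foot spans px (142–268, 210–300), its back is near jig x −110, and the fingers are clear behind it. I'll descend and begin the push.

Request:
move_arm --increments '[1, 0, 25, 0, 0, 0, 25, 0, 0, 0, 18, 0, 0, 0, 0, 0, 0, 0, 0, 0]'

```text
time: 11.55
tcp_pos: [0.6148, -0.1351, 0.0556]
eef_rot: [3.134, 0.207, 0.002]
ft_force: [0.2, 0.1, -0.2]
gripper_width: 0.0003
grip_force: 0.0
```

Request:
move_arm --increments '[0, -10, 0, 0, 0, -10, 0, 0, 0, -8, 0, 0, 0, -6, 0, 0, 0, -6, 0, 0]'

```text
time: 12.05
tcp_pos: [0.6094, -0.096, 0.0553]
eef_rot: [3.133, 0.207, 0.003]
ft_force: [0.1, -1.9, 2.0]
gripper_width: 0.0003
grip_force: 1.1
```

Request:
move_arm --increments '[0, -6, 0, 0, 0, -6, 0, 0, 0, -6, 0, 0, 0, -4, 0, 0, 0, 0, 0, 0]'

```text
time: 12.55
tcp_pos: [0.6054, -0.0732, 0.0542]
eef_rot: [-3.134, -0.206, 0.001]
ft_force: [0.4, 0.3, 0.3]
gripper_width: 0.0006
grip_force: 0.0
```

```bash
python3 look.py w8; python3 - <<'E'
from h import *
import pickle
s,ci,p,d=pickle.load(open("w8.pkl","rb"))
for c in blobs(p,(12,60,120),(26,200,255),None,500)[:2]:
    b=cv2.boxPoints(cv2.minAreaRect(c));print(b.astype(int).tolist(),(w2j(ray(ci,b,.07))*1e3).round(1).tolist())
E
```

```text
12.55 [-87.28681317  -1.27029059] 0.05417138931949551 0.0006454849251463727 0.0006344043686112855 [0.4 0.3 0.3]
blue 2461.0 (20, 247, 70, 109) [[62.1, -3.9], [26.7, -3.9]]
blue 875.5 (0, 250, 31, 62) [[69.5, -15.0], [54.1, -15.0]]
orange 598.5 (81, 196, 29, 43) [[35.6, -43.7], [20.4, -43.7]]
[[122, 245], [288, 243], [289, 354], [123, 355]] [[3.8, -34.4], [-74.7, -35.1], [-74.0, 24.3], [12.3, 25.2]]
[[34, 272], [51, 268], [65, 331], [48, 335]] [[48.7, -20.6], [39.8, -22.6], [39.7, 11.4], [49.2, 13.6]]
```

Request:
move_arm --increments '[0, -4, 0, 0, 0, -4, 0, 0, 0, -4, 0, 0, 0, -3, 0, 0, 0, 0, 0, 0]'

```text
time: 13.1
tcp_pos: [0.6037, -0.0587, 0.0544]
eef_rot: [-3.134, -0.206, 0.001]
ft_force: [0.3, -0.7, 0.4]
gripper_width: 0.0006
grip_force: 0.0
```

Request:
move_arm --increments '[0, -1, 0, 0, 0, -1, 0, 0, 0, -1, 0, 0, 0, -1, 0, 0, 0, 0, 0, 0]'

```text
time: 13.6
tcp_pos: [0.6034, -0.0553, 0.0544]
eef_rot: [-3.135, -0.206, -0.0]
ft_force: [0.3, -1.0, 0.5]
gripper_width: 0.0006
grip_force: 0.2
```

```bash
python3 look.py w9; python3 - <<'E'
from h import *
import pickle
s,ci,p,d=pickle.load(open("w9.pkl","rb"))
for c in blobs(p,(12,60,120),(26,200,255),None,500)[:1]:
    b=cv2.boxPoints(cv2.minAreaRect(c));print(b.astype(int).tolist(),(w2j(ray(ci,b,.07))*1e3).round(1).tolist())
E
```

```text
13.6 [-69.2764883   -1.57421026] 0.054448080986234305 0.0005611046789259954 0.19360057543963194 [ 0.3 -1.   0.5]
blue 2502.5 (56, 249, 68, 106) [[62.1, -3.9], [27.6, -3.9]]
blue 1428.5 (37, 251, 37, 102) [[71.7, -3.9], [53.0, -3.9]]
orange 582.5 (117, 197, 28, 42) [[34.8, -43.7], [20.1, -43.7]]
[[122, 247], [288, 242], [291, 351], [125, 356]] [[22.2, -33.5], [-56.5, -35.8], [-56.9, 22.6], [29.5, 25.5]]
```

Request:
move_arm --increments '[0, -0.5, 0, 0, 0, -0.5, 0, 0, 0, -0.5, 0, 0, 0, -0.5, 0, 0]'

```text
time: 14.05
tcp_pos: [0.6031, -0.0534, 0.0545]
eef_rot: [-3.135, -0.206, -0.0]
ft_force: [-0.8, -0.9, -0.7]
gripper_width: 0.0004
grip_force: 0.4
```

Request:
move_arm --increments '[0, -0.5, 0, 0, 0, -0.5, 0, 0, 0, 0, 0, 0]'

```text
time: 14.35
tcp_pos: [0.603, -0.0523, 0.0545]
eef_rot: [-3.135, -0.206, -0.0]
ft_force: [0.1, -1.4, -0.7]
gripper_width: 0.0006
grip_force: 0.3
```

Request:
move_arm --increments '[0, -0.5, 0, 0, 0, -0.5, 0, 0, 0, 0, 0, 0]'

```text
time: 14.65
tcp_pos: [0.6029, -0.0513, 0.0545]
eef_rot: [-3.135, -0.206, -0.0]
ft_force: [0.7, -1.2, -0.2]
gripper_width: 0.0004
grip_force: 0.3
```

Request:
move_arm --increments '[0, -0.5, 0, 0, 0, 0, 0, 0]'

```text
time: 14.85
tcp_pos: [0.6028, -0.0509, 0.0545]
eef_rot: [-3.135, -0.206, -0.0]
ft_force: [-0.9, -0.0, -0.8]
gripper_width: 0.0003
grip_force: 0.4
```

Request:
move_arm --increments '[0, -0.5, 0, 0, 0, 0, 0, 0]'

```text
time: 15.05
tcp_pos: [0.6029, -0.0508, 0.0545]
eef_rot: [3.134, 0.206, 0.001]
ft_force: [0.2, -1.8, -0.9]
gripper_width: 0.0006
grip_force: 1.1
```

Request:
move_arm --increments '[0, -0.5, 0, 0, 0, 0, 0, 0]'

```text
time: 15.25
tcp_pos: [0.6029, -0.0508, 0.0546]
eef_rot: [3.133, 0.206, 0.001]
ft_force: [1.1, -3.8, -0.6]
gripper_width: 0.0004
grip_force: 2.3
```

Request:
move_arm --increments '[0, -0.5, 0, 0, 0, 0, 0, 0]'

```text
time: 15.45
tcp_pos: [0.6029, -0.0508, 0.0546]
eef_rot: [3.133, 0.207, 0.001]
ft_force: [0.4, -6.3, -0.0]
gripper_width: 0.0006
grip_force: 3.0
```

Request:
move_arm --increments '[0, -0.5, 0, 0, 0, 0, 0, 0]'

```text
time: 15.65
tcp_pos: [0.603, -0.0507, 0.0547]
eef_rot: [3.132, 0.207, 0.001]
ft_force: [0.4, -7.0, -0.9]
gripper_width: 0.0005
grip_force: 3.6
```

Request:
move_arm --increments '[0, -0.5, 0, 0, 0, -0.5, 0, 0, 0, 0, 0, 0]'

```text
time: 15.95
tcp_pos: [0.603, -0.0507, 0.0548]
eef_rot: [3.13, 0.208, 0.001]
ft_force: [0.3, -8.6, 0.4]
gripper_width: 0.0007
grip_force: 4.7
```

Request:
move_arm --increments '[0, -0.5, 0, 0, 0, 0, 0, 0]'

```text
time: 16.15
tcp_pos: [0.603, -0.0507, 0.0548]
eef_rot: [3.129, 0.208, 0.002]
ft_force: [-0.6, -10.9, 0.1]
gripper_width: 0.0007
grip_force: 5.2
```

Request:
move_arm --increments '[0, -0.5, 0, 0, 0, -0.5, 0, 0, 0, 0, 0, 0]'

```text
time: 16.45
tcp_pos: [0.603, -0.0507, 0.055]
eef_rot: [3.127, 0.208, 0.002]
ft_force: [-0.4, -12.4, 0.0]
gripper_width: 0.0003
grip_force: 6.4
```

Request:
move_arm --increments '[0, 0, 0, 0, 0, 0, 0, 0, 0, 0, 0, 0, 0, 0, 0, 0, 0, 0, 0, 0]'

```text
time: 16.95
tcp_pos: [0.6031, -0.0507, 0.055]
eef_rot: [3.127, 0.208, 0.002]
ft_force: [-0.2, -12.7, 0.9]
gripper_width: 0.0004
grip_force: 6.3
```

```bash
python3 look.py w10|head -1; python3 - <<'E'
from cell import sensors
import numpy as np
print(np.linalg.norm(sensors.read_state()['ft_force']))
E
```

```text
16.95 [-64.68515908  -1.87823751] 0.05496964399571204 0.00039936255160719113 6.320697069168091 [ -0.2 -12.7   0.9]
12.51898322918087
```

It held a steady 12.5 N. Now I'll back off gently, rise, and check.

Request:
move_arm --increments '[0, 2, 0, 0, 0, 3, 0, 0, 0, 10, 0, 0, 0, 15, 0, 0, 0, 10, 0, 0]'

```text
time: 17.5
tcp_pos: [0.6077, -0.0872, 0.0544]
eef_rot: [-3.135, -0.205, -0.0]
ft_force: [-0.3, -0.1, -0.3]
gripper_width: 0.0005
grip_force: 0.0
```

Request:
move_arm --increments '[0, 0, -30, 0, 0, 0, -40, 0, 0, 0, -40, 0, 0, 0, 0, 0]'

```text
time: 17.9
tcp_pos: [0.6113, -0.0877, 0.1706]
eef_rot: [3.132, 0.205, 0.018]
ft_force: [0.2, 0.6, 1.3]
gripper_width: 0.0006
grip_force: 0.0
```

Request:
move_arm --increments '[-8, -40, 0, 0, -8, -40, 0, 0, -4, -40, 0, 0, 0, 0, 0, 0, 0, 0, 0, 0]'

```text
time: 18.4
tcp_pos: [0.5717, 0.0304, 0.164]
eef_rot: [3.134, 0.208, -0.001]
ft_force: [-0.3, 0.3, -0.8]
gripper_width: 0.0005
grip_force: 0.0
```

```bash
python3 look.py w11; python3 - <<'E'
from h import *
import pickle
s,ci,p,d=pickle.load(open("w11.pkl","rb"));print(w2j(ci['origin'])*1e3)
cv2.imwrite('pics/w11c.png',cv2.resize(p[150:310,220:460,::-1],None,fx=3.3,fy=3.3,interpolation=2))
E
```

```text
18.4 [19.87042864 18.58461584] 0.16402873204999777 0.00046301633908323595 0.0 [-0.3  0.3 -0.8]
blue 1374.5 (253, 188, 48, 69) [[70.5, -0.9], [31.5, -1.0]]
[ 20.25330198 -58.15836764]
```

View pics/w11c.png

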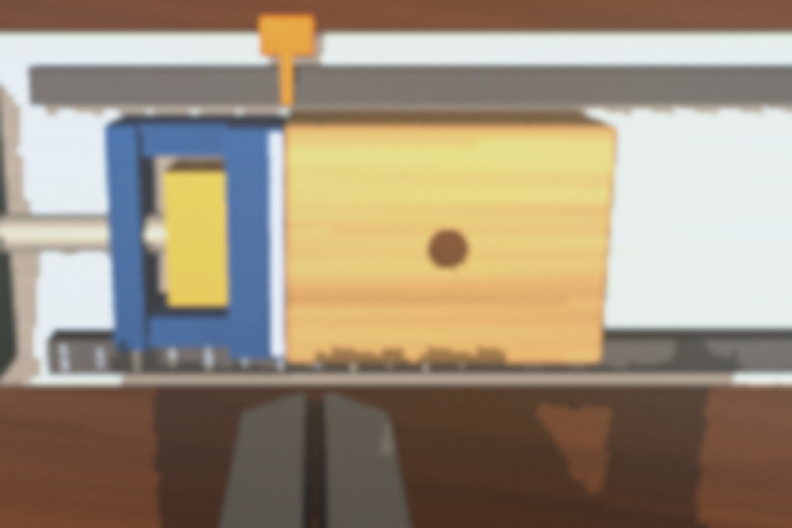

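The foot sits flush and square against the stop. Their joint is at crop x≈285 and the pointer at ≈287, so the face is in line with the marker. The nut bears on the face plate and the gripper is clear.

```bash
python3 -c "
from cell import order;print(order.close_job())"
```

```text
the job is handed in; nothing more can be done
None
```

I handed the job in: the blue stop was wound about 7 mm past the marker and back to within about 0.5 mm of it, and the foot was pressed home at about 12.5 N and released, flush and square against the stop.

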